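# Close the mould insert and gauge its bore depth

## Task

First slide the loose mould insert along its rails until it butts flush against the fixed mould half, with no gap left. Then take the gauge rod from its rest, push it tip first into the insert's guide tube until its collar stops against the tube's mouth, and draw it right out again. Finish holding the rod still and level in the gripper, its tip over the middle of the white light pad and about a hand's breadth (100 mm) above it, touching nothing else; the insert must still be closed, the carton, bar, bottle and screwdriver left where they stand, and you do not put the rod down.

Things in the scene. Friction and masses are not known exactly. Their poses are not given: they have to be found in the camera images.
- nest: Fixed mould nest: steel base plate 100 (x) x 190 (y) x 10 mm on the bench. Origin on the bench, on the centre line. +y is the direction in which the insert slides shut and the rod goes in. Two side rails, tops 22 mm above the bench, run from y = -90 to +30 mm at x = +-27.5 to +-38.5 mm; beyond them stands the fixed mould half, y = +30 to +90 mm.
- fixed_face (a point): Point on the face of the fixed mould half, a steel block 60 (x) x 60 (y) mm, top 70 mm above the bench, with a 20 mm square bore right through along y. The point is on the bore axis, 50 mm above the bench (nest frame 0, 30, 50 mm); axes as the nest's.
- insert: Loose aluminium block 50 (x) x 60 (y) x 60 mm, about 0.5 kg, on the nest's oiled plate between the rails (2.5 mm play each side), axes as the nest's, at the start 15 to 35 mm short of the fixed half. Origin under its middle, 10 mm above the bench; top 70 mm above the bench. A 14 mm bore along y, 40 mm above its origin. Its sides can be pinched from above, over the rails.
- insert_face (a point): Point on the insert's +y face, on the bore axis; it meets point fixed_face when the insert is closed.
- tube_mouth (a point): Centre of the flared mouth of the steel guide tube that sticks 18 mm out of the insert's -y face round the bore: 48 mm to -y of the insert's middle, 50 mm above the bench; axes as the insert's. Inside diameter 14 mm, flaring to about 22 mm at the mouth; outside 21 mm, 29 mm at the mouth.
- rod: Steel gauge rod, about 0.26 kg. Origin on its axis in the collar's front face; +y points to the tip. Measuring rod 10 mm diameter, round end, y = 0 to +115 mm; collar 34 mm diameter, y = 0 to -12 mm; square handle 18 x 18 mm, y = -12 to -115 mm. Centre of mass about y = -28 mm. Starts level in the rest, axis 50 mm above the bench.
- rod_tip (a point): The end of the rod's tip, 115 mm to +y of the rod's origin.
- rod_handle (a point): Point on the rod's axis in the handle, 55 mm to -y of the rod's origin: a good place to pinch it from above.
- rest: Fixed rest that carries the rod: wooden base 70 (x) x 200 (y) x 10 mm, y = -115 to +85 mm, with two open-topped forks 40 mm wide, 12 mm thick at y = +70 and -100 mm, prong tops 54 mm above the bench. Origin on the bench below the resting rod's collar face (within 3 mm); axes as the rod's. The rod lifts straight up; the handle is free between the forks.
- pad: Fixed square light pad, 100 x 100 x 12 mm, white top, on the bench. Origin under its middle on the bench.
- carton: Bystander: white abrasive carton 85 x 130 x 75 mm. Origin under its middle.
- bar: Bystander: finished steel bar 35 x 190 x 28 mm lying on the bench. Origin under its middle.
- oil: Bystander: oil bottle 52 mm diameter, 120 mm high. Origin under its middle.
- screwdriver: Bystander: screwdriver lying on the bench near the robot's left. Origin under it on the bench.
Things that resemble listed ones, but are neither listed nor needed, are in the scene too. Leave any orange or yellow look-alike of the rod alone. There is more than one size of the insert; the job needs the largest.

How it is judged:
On the way, in this order (a step that is already met when the one before it is completed fails the run):
1. the insert stands flush against the fixed mould half (gap under 2.5 mm, square within 0.05 rad) (y of insert_face in the frame of fixed_face above -0.0025 m and distance between insert_face and fixed_face below 0.006 m and angle between the y axis of insert and the y axis of nest, either way round below 0.05 rad and linear speed of insert below 0.01 m/s), for 0.2 s.
2. the rod is in the guide tube with its collar stopped on the mouth (within 2.5 mm, touching), the insert still closed (y of insert_face in the frame of fixed_face above -0.0025 m and distance between insert_face and fixed_face below 0.006 m and angle between the y axis of insert and the y axis of nest, either way round below 0.05 rad and y of rod in the frame of tube_mouth above -0.0025 m and distance between rod and tube_mouth below 0.006 m and angle between the y axis of rod and the y axis of insert, either way round below 0.08 rad and contact force between rod and insert above 0.5 N), for 0.02 s.
3. the rod is drawn right out of the tube (tip at least 10 mm before the mouth) (y of rod_tip in the frame of tube_mouth below -0.01 m and contact force between rod and insert below 0.1 N), for 0.1 s.
At the end, for the whole second after the job is handed in: The insert is still flush (gap under 2.5 mm, square within 0.05 rad, down on the plate). The rod is held still by the fingers alone, level within 0.12 rad, its tip within 30 mm of the pad's middle seen from above and 70 to 200 mm above the bench. Bystanders are within 25 mm of where they stood (y of insert_face in the frame of fixed_face above -0.0025 m and distance between insert_face and fixed_face below 0.006 m and angle between the y axis of insert and the y axis of nest, either way round below 0.05 rad and height (world z) of insert_face between 0.045 and 0.055 m and contact force between rod and the fingers above 2 N and angle between rod's own y axis and vertical between 1.4508 and 1.6908 rad and horizontal distance between rod_tip and pad below 0.03 m and height (world z) of rod_tip between 0.07 and 0.2 m and linear speed of rod below 0.02 m/s and angular speed of rod below 0.1 rad/s and contact force between rod and rest below 0.1 N and contact force between rod and nest below 0.1 N and contact force between rod and insert below 0.1 N and contact force between rod and pad below 0.1 N and contact force between rod and carton below 0.1 N and contact force between rod and bar below 0.1 N and contact force between rod and oil below 0.1 N and contact force between rod and screwdriver below 0.1 N and distance of each of carton, bar, oil, screwdriver from where it was at the start of the episode below 0.025 m); the arm keeps its last pose, push and grip.
It fails at once if the abrasive carton is disturbed (moved over 25 mm) (distance of carton from where it was at the start of the episode above 0.025 m).
It fails at once if the finished steel bar is disturbed (moved over 25 mm) (distance of bar from where it was at the start of the episode above 0.025 m).
It fails at once if the oil bottle is disturbed (moved over 25 mm) (distance of oil from where it was at the start of the episode above 0.025 m).
It fails at once if the screwdriver is disturbed (moved over 25 mm) (distance of screwdriver from where it was at the start of the episode above 0.025 m).
It also fails if it takes over 69 s, if anything falls off the work surface, if the arm or the gripper's body presses on something with over 40 N, if the wrist force passes 120 N, or if a joint passes its speed limit or range.

## Robot

A 7-joint arm with a two-finger parallel gripper is mounted at the origin on the work surface. World frame = base frame: x ahead of the robot, y to its left, z up, the work surface at z = 0. Lengths are in m, angles in rad, forces in N, time in s.
With the tool pointing down it reaches from about 0.4 to 0.875 m from the base axis. Payload 6.5 kg.
Tool frame: the origin (TCP) lies midway between the tips of the shut fingers; the grasp point (between the pads) lies 19 mm behind it; z points along the fingers, y is the line along which they close (so a half turn about z gives the same grasp; the last joint's range is limited). The gripper opens to 88 mm and grips with 3 to 60 N. Pads are 18 mm wide; open, the fingers measure 123 mm over their backs; the gripper's body (75 mm by 187 mm) begins 45 mm behind the grasp point.
Start: joints at [1.045, 0.536, -0.004, 1.538, 0.003, 1.067, -0.071], TCP at [0.288, -0.582, 0.239] pointing down, gripper open.
Joint ranges: [-2.7, 2.7], [-0.37, 2.16], [-1.27, 1.26], [0.24, 2.4], [-1.31, 4.45], [0.19, 1.91], [-2.76, 2.76]. Speed limits (rad/s): [2.39, 2.39, 3.14, 3.14, 3.14, 3.14, 3.14].

## Interface

Orientations are given as a rotation vector (axis times angle).
In Python, from rig import status, snapshot, camera_params, ticket gives the robot as it stands.
- The arm moves only by the tool play_rows, never from a script. Its argument "steps" is a list of rows, each a list of 2 entries, a list of its own where there are three numbers: the shift along the world's x, y, z in a scale on which 1.0 is 1000 mm, then the turn, a rotation vector about the world's x, y, z in a scale on which 1.0 is 2 pi rad. In form: [[[dx, dy, dz], [wx, wy, wz]], ...]. A call has 1 to 12 rows; each row is the pose to reach, as a shift and turn from the pose commanded when the call began; what a row does not reach only later rows make up. A row lasts 1/8 s, in which the tool goes at most 62.5 mm and 10.7 degrees, less where a joint would pass 70% of its speed; a pose out of reach is approached as far as the arm can. A call with a gripper value outside its range is refused whole. "fingers" is the opening, from 0 (shut) to 1 (fully open), set as the call begins (left out, the last holds). The fingers move at their own pace and stop on an object; "squeeze" is the grip in N (left out, the last holds). Time passes only in rows, so rows that repeat a pose let the fingers close. It gives the time, the measured TCP pose, the force, the opening and the grip force at its end, in the units of the state.
- status.get_obs(): the state, without advancing time (a new reading comes with each control period).
- snapshot(name): name is "side" or "top" or "wrist"; returns (picture, depth): 384x512x3 uint8, blue, green, red; 384x512 float32, m along the optical axis (not along the pixel's ray), 0 where there is no reading.
- camera_params(name): a dict with "fx", "fy", "cx", "cy" (pixels), "k1" (the pictures are not rectified: a ray, as slopes to the right and down, at radius r is drawn at 1 + k1 r^2 times it, then the intrinsics apply), "extrinsics" (4x4, takes a point from camera to world coordinates); the wrist camera has in their place "mount" (4x4, takes a point from camera to tool coordinates, whose origin is the TCP and whose axes are the flange's). Camera axes: x right, y down, z forward; pixel columns grow to the right and rows downward; lengths in m; the calibration is good to about 2 mm. A picture is of the moment at which its call begins: read the wrist's pose just before it. camera_params takes no time and is no camera call.
- ticket.close_job(): hands the job in; it is judged then, once.
The state is a dict: "clock": time; "joints": joint angles; "qd": joint speeds; "joint_torque": joint torques, N m; "position": TCP position; "eef_rot": TCP orientation; "contact_force": force on the tool from outside, world axes, zero at the start; "wrist_torque": the same for the moment, N m; "opening": opening from 0.0 (shut) to 1.0 (fully open); "finger_force": force on a finger pad.
Only numpy, scipy, OpenCV 4.12 (cv2) and the standard library are available. Lean on these libraries where they do the work, as an engineer would, in place of code of your own. Each camera call takes 0.05 s, during which the arm holds its last target. There are 200 camera calls.

## Working session

There is one attempt and no reset: what is moved stays moved. The work goes in short steps, Python scripts to look and compute and a tool call to move; the robot and the scene stay as the last step left them, time stands still between calls to the robot, and variables do not carry over. Pictures are saved under pics/ and viewed, at most 10 in all, crops included, and the job is handed in when it is done.

Besides the shell and the picture viewer there is one more tool, called after "Call:" by a JSON object that holds its "method" and its "body". play_rows: Moves the arm, as the interface text tells. Its arguments: {"type":"object","properties":{"steps":{"type":"array"},"fingers":{"type":"number"},"squeeze":{"type":"number"}},"required":["steps"]}

```bash
mkdir -p pics; ls; cat > h.py <<'E'
import numpy as np, cv2, pickle
from rig import status, snapshot, camera_params, ticket
from scipy.spatial.transform import Rotation as R
def grab(n):
    o=status.get_obs(); im,d=snapshot(n); p=camera_params(n)
    if 'extrinsics' in p: T=np.array(p['extrinsics'])
    else:
        W=np.eye(4); W[:3,:3]=R.from_rotvec(o['eef_rot']).as_matrix(); W[:3,3]=o['position']; T=W@np.array(p['mount'])
    K=np.array([[p['fx'],0,p['cx']],[0,p['fy'],p['cy']],[0,0,1]])
    return dict(im=im,d=d,K=K,D=np.array([p['k1'],0,0,0,0.]),T=T)
def cloud(g):
    v,u=np.mgrid[:384,:512]; uv=np.stack([u,v],-1).reshape(-1,1,2).astype(np.float64)
    n=cv2.undistortPoints(uv,g['K'],g['D']).reshape(384,512,2)
    P=np.dstack([n,np.ones((384,512))])*g['d'][...,None]
    P=P@g['T'][:3,:3].T+g['T'][:3,3]; P[g['d']<=0]=np.nan
    return P
def save(g,name,box=None,s=1.5):
    im=g['im']
    if box: x0,y0,x1,y1=box; im=im[y0:y1,x0:x1]
    cv2.imwrite('pics/'+name,cv2.resize(im,None,fx=s,fy=s,interpolation=cv2.INTER_CUBIC))
E
python3 - <<'E'
from h import *
o=status.get_obs(); print(o)
for n in('top','side'):
    g=grab(n); pickle.dump(g,open(n+'.pkl','wb')); save(g,n+'0.png'); print(n,g['K'],g['D'][0],g['T'])
    np.save(n+'P.npy',cloud(g))
print(camera_params('wrist'))
E
```

```text
pics
{'clock': 0.0, 'joints': array([ 1.0448198 ,  0.53713863, -0.00443668,  1.53883987,  0.00258172,
        1.06727153, -0.07119958]), 'qd': array([ 0.00056531, -0.00144305, -0.00069156,  0.00087105, -0.00046074,
        0.0012356 , -0.00051514]), 'joint_torque': array([ 2.49661616e-04, -5.70987046e+01,  9.90856625e-01, -2.51602900e+01,
       -5.62482525e-02,  1.79739611e-02,  1.48425252e-04]), 'position': array([ 0.28816381, -0.58197449,  0.23786989]), 'eef_rot': array([-3.05738204e+00, -7.15605006e-01,  7.52698948e-04]), 'contact_force': array([ 0.28399101,  0.61312652, -0.15963122]), 'wrist_torque': array([ 0.02073106, -0.0298655 , -0.00127715]), 'finger_force': 0.0, 'opening': 1.0011012640906518}
top [[423.2685062    0.         254.99660991]
 [  0.         423.2685062  187.60035343]
 [  0.           0.           1.        ]] -0.12399382602226765 [[-0.00922133 -0.99002262  0.1406065   0.32858258]
 [-0.99993718  0.00823351 -0.00760553 -0.06446688]
 [ 0.00637196 -0.1406678  -0.99003635  1.54460792]
 [ 0.          0.          0.          1.        ]]
side [[423.90267163   0.         253.62755043]
 [  0.         423.90267163 189.41919723]
 [  0.           0.           1.        ]] 0.031118742433686276 [[-0.92682951 -0.22110868  0.30347653  0.19956365]
 [-0.3748881   0.4994572  -0.78102588  0.91076976]
 [ 0.02111806 -0.83764757 -0.54580269  0.73504479]
 [ 0.          0.          0.          1.        ]]
{'fx': 322.9900627804102, 'fy': 322.9900627804102, 'cx': 257.62185540538076, 'cy': 191.2695815705126, 'k1': -0.09377536789836537, 'mount': array([[-5.06617513e-05, -9.48953646e-01, -3.15415559e-01,
         8.15183760e-02],
       [ 9.99999884e-01, -1.99416961e-04,  4.39343281e-04,
         1.13585952e-03],
       [-4.79815621e-04, -3.15415500e-01,  9.48953546e-01,
        -1.45655543e-01],
       [ 0.00000000e+00,  0.00000000e+00,  0.00000000e+00,
         1.00000000e+00]])}
```

View pics/top0.png

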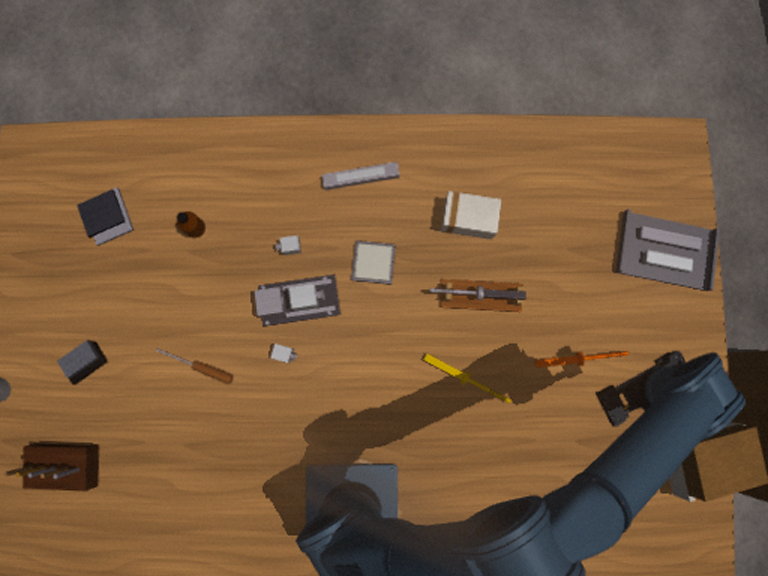

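View pics/side0.png

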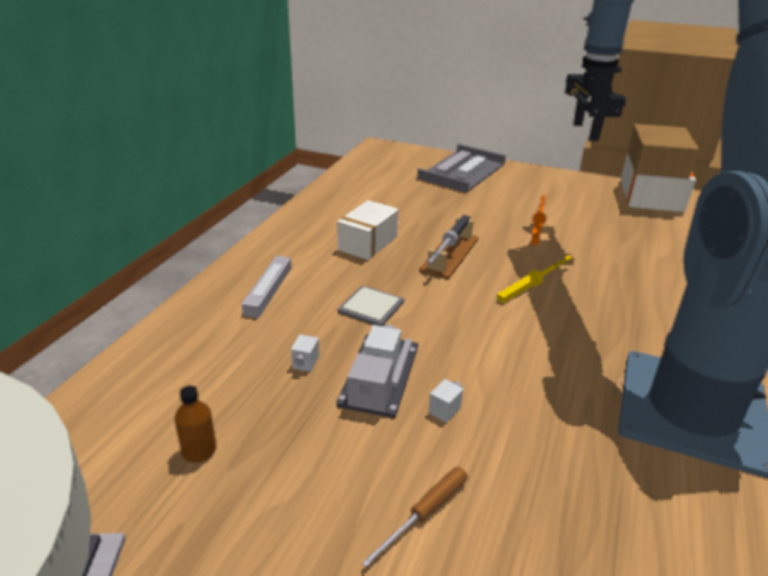

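The top view (shown ×1.5) gives these candidates:
- **Rod:** steel rod in the wooden rest at (475,293), orange look-alike at (580,358), yellow look-alike at (468,378). I choose the steel one.
- **Insert:** large block on the nest at (303,296), with the fixed half at (268,300); small look-alikes at (288,245) and (282,353). I choose the one in the nest.
- **Pad:** (373,262).
- **Bystanders:** carton at (472,215), bar at (360,176), bottle at (190,223), screwdriver at (195,366).

Next I measure the poses and make one close crop.

```bash
cat > m.py <<'E'
from h import *
g=pickle.load(open('top.pkl','rb')); P=np.load('topP.npy')
def rect(name,box,z0,z1):
    x0,y0,x1,y1=[int(b/1.5) for b in box]
    Q=P[y0:y1,x0:x1].reshape(-1,3); m=(Q[:,2]>z0)&(Q[:,2]<z1); Q=Q[m]
    r=cv2.minAreaRect((Q[:,:2]*1000).astype(np.float32)); bp=cv2.boxPoints(r)
    print(name,len(Q),'c',np.round(r[0],1),'sz',np.round(r[1],1),'ang',round(r[2],1),'zmed',round(np.median(Q[:,2])*1000,1)); return Q
rect('plate+',(245,265,350,335),.006,.1)
rect('tops',(245,265,350,335),.062,.08)
rect('fixed',(245,265,288,335),.062,.08)
rect('insert',(287,265,330,335),.062,.08)
rect('pad',(345,235,400,290),.007,.02)
rect('rest',(410,270,530,318),.006,.016)
rect('rod',(410,270,530,318),.046,.08)
rect('carton',(430,180,510,245),.06,.09)
rect('bar',(310,155,410,195),.015,.04)
rect('oil',(170,205,215,245),.03,.13)
rect('sd',(145,340,240,390),.008,.05)
rect('b1',(270,230,305,260),.02,.08); rect('b2',(262,340,300,368),.02,.08)
rect('yellow',(410,345,520,410),.008,.08)
a=g['im'][173:227,163:360]; cv2.imwrite('pics/crop.png',cv2.resize(a,None,fx=4,fy=4,interpolation=cv2.INTER_CUBIC))
E
python3 m.py
```

```text
plate+ 1550 c [507.  135.7] sz [255.5 169.8] ang 89.7 zmed 22.3
tops 559 c [501.9 143.9] sz [ 60.2 159.8] ang 8.3 zmed 70.8
fixed 300 c [494.8 192.3] sz [60.2 62. ] ang 8.3 zmed 70.6
insert 259 c [507.2 102.8] sz [51.2 76.9] ang 7.8 zmed 70.9
pad 640 c [597.6 -46.7] sz [128.6 117.3] ang 3.5 zmed 12.4
rest 667 c [ 516.2 -286.9] sz [290.8 114.9] ang 89.5 zmed 10.1
rod 336 c [ 513.2 -300.5] sz [229.9  41.1] ang 86.1 zmed 57.2
carton 877 c [ 705.6 -290.5] sz [131.2  88.4] ang 80.6 zmed 74.9
bar 499 c [814.1 -22.9] sz [ 37.6 186.7] ang 10.1 zmed 28.7
oil 212 c [683.8 390.2] sz [46.  51.5] ang 49.9 zmed 83.8
sd 275 c [346.7 393.1] sz [116.  229.3] ang 2.1 zmed 22.2
b1 150 c [636.2 154. ] sz [36.7 56.2] ang 7.2 zmed 42.6
b2 145 c [372.4 159.5] sz [56.8 35.4] ang 74.6 zmed 41.7
yellow 289 c [ 323.  -270.9] sz [251.6 128.4] ang 88.3 zmed 22.8
```

View pics/crop.png

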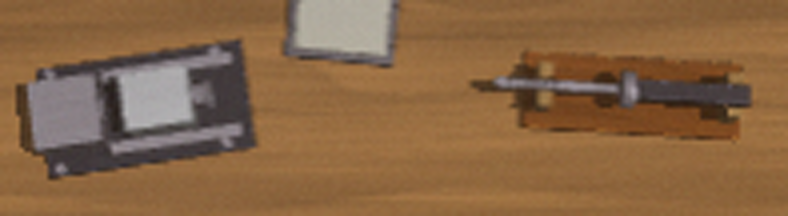

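The crop confirms both choices. The nest has the fixed half on the left, then a dark gap, the large insert and its tube on the right. The steel rod lies in the brown rest with its tip to the left. I move to hover over the insert.

Careful with the scale: shifts go in shares of 1000 mm and turns go in shares of 2 pi rad. That gives: 682 mm / 1000 = 0.682, 626 mm / 1000 = 0.626, 1.253 rad / 6.2832 = 0.1994.

Call:
{"method": "play_rows", "body": {"steps": [[[0.018,0.057,0],[0,0,0.0191]],[[0.054,0.17,0],[0,0,0.0477]],[[0.072,0.227,0],[0,0,0.0668]],[[0.09,0.284,0],[0,0,0.0859]],[[0.108,0.341,0],[0,0,0.105]],[[0.126,0.398,0],[0,0,0.1241]],[[0.144,0.455,0],[0,0,0.1432]],[[0.162,0.512,0],[0,0,0.1592]],[[0.18,0.569,0],[0,0,0.1751]],[[0.198,0.626,-0.03],[0,0,0.191]],[[0.217,0.682,-0.06],[0,0,0.1994]],[[0.217,0.682,-0.078],[0,0,0.1994]]], "fingers": 1}}

```text
clock: 1.6
position: [0.5064, 0.1025, 0.1604]
eef_rot: [2.055, 2.376, 0.004]
contact_force: [0.2, 0.4, -0.0]
opening: 0.999
finger_force: 0.0
```

```bash
python3 - <<'E'
from h import *
o=status.get_obs(); print(o['clock'],o['position'],o['eef_rot'],R.from_rotvec(o['eef_rot']).as_matrix()[:,1])
g=grab('wrist'); pickle.dump(g,open('w1.pkl','wb')); save(g,'w1.png'); P=cloud(g)
def rect(name,m):
    Q=P[m]; r=cv2.minAreaRect((Q[:,:2]*1000).astype(np.float32)); print(name,len(Q),np.round(r[0],1),np.round(r[1],1),round(r[2],2),np.median(Q[:,2]))
b=(P[...,2]>.066)&(P[...,2]<.08)
n,l,s,c=cv2.connectedComponentsWithStats(b.astype(np.uint8))
for i in range(1,n):
    if s[i,4]>200: print(s[i]); rect('c',l==i)
E
```

```text
1.6 [0.50642421 0.10249856 0.16039797] [2.05495505 2.37550943 0.00351726] [0.98958282 0.14394971 0.00207977]
[ 213   29   89   89 7636]
c 7636 [493.4 189.9] [60.7 59.6] 8.16 0.06965645228952275
[ 224  146   67   76 4885]
c 4885 [504.8 109.4] [50.3 60.1] 8.07 0.06974974677176687
```

View pics/w1.png

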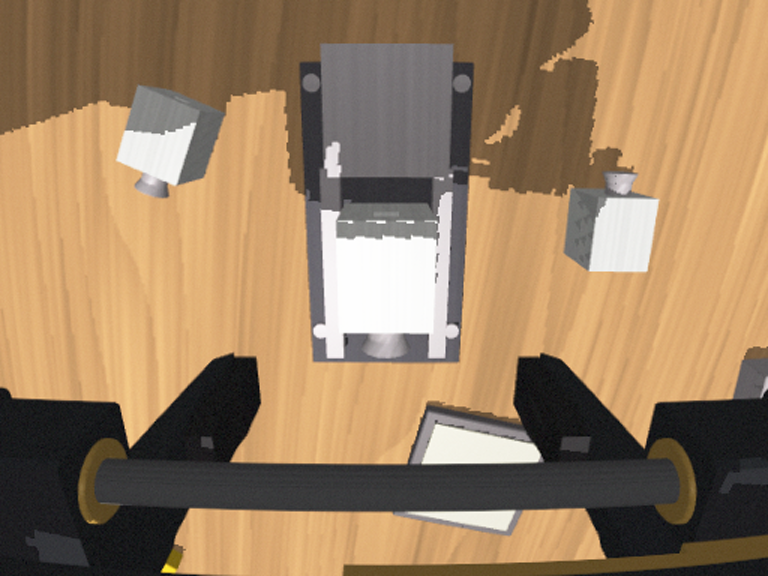

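The wrist picture (×1.5) shows the fixed half at about (387,110), the insert at (387,275) and the flared tube mouth at (387,345), with the look-alike blocks off to either side. The gap measures 21.3 mm at a yaw of 8.1°. I descend around the insert.

Call:
{"method": "play_rows", "body": {"steps": [[[0,0.009,-0.04],[0,0,0]],[[0,0.009,-0.08],[0,0,0]],[[0,0.009,-0.11],[0,0,0]],[[0,0.009,-0.126],[0,0,0]],[[0,0.009,-0.126],[0,0,0]],[[0,0.009,-0.126],[0,0,0]]]}}

```text
clock: 2.4
position: [0.5063, 0.1087, 0.0357]
eef_rot: [2.058, 2.373, 0.002]
contact_force: [0.5, -0.1, -0.1]
opening: 1.0
finger_force: 0.0
```

Converted, -1 mm / 1000 = -0.001.

Call:
{"method": "play_rows", "body": {"steps": [[[-0.001,0.001,-0.001],[0,0,0]],[[-0.001,0.001,-0.001],[0,0,0]],[[-0.001,0.001,-0.001],[0,0,0]],[[-0.001,0.001,-0.001],[0,0,0]],[[-0.001,0.001,-0.001],[0,0,0]],[[-0.001,0.001,-0.001],[0,0,0]]], "fingers": 0, "squeeze": 15}}

```text
clock: 3.15
position: [0.5047, 0.1095, 0.0339]
eef_rot: [2.058, 2.373, 0.0]
contact_force: [-0.5, 0.8, 2.8]
opening: 0.564
finger_force: 15.0
```

Converted, 24 mm / 1000 = 0.024, -3.4 mm / 1000 = -0.0034.

Call:
{"method": "play_rows", "body": {"steps": [[[-0.0007,0.005,0],[0,0,0]],[[-0.0014,0.01,0],[0,0,0]],[[-0.0021,0.015,0],[0,0,0]],[[-0.0025,0.018,0],[0,0,0]],[[-0.0028,0.02,0],[0,0,0]],[[-0.003,0.0215,0],[0,0,0]],[[-0.0032,0.023,0],[0,0,0]],[[-0.0034,0.024,0],[0,0,0]],[[-0.0034,0.024,0],[0,0,0]],[[-0.0034,0.024,0],[0,0,0]]]}}

```text
clock: 4.4
position: [0.5016, 0.1307, 0.0338]
eef_rot: [2.058, 2.37, -0.005]
contact_force: [1.8, -9.4, 7.0]
opening: 0.566
finger_force: 15.0
```

Converted, 126 mm / 1000 = 0.126, 100 mm / 1000 = 0.1.

Call:
{"method": "play_rows", "body": {"steps": [[[0,0,0],[0,0,0]],[[0,0,0],[0,0,0]],[[0,0,0],[0,0,0]],[[0,-0.001,0],[0,0,0]],[[0,-0.003,0.05],[0,0,0]],[[0,-0.02,0.1],[0,0,0]],[[0,-0.03,0.126],[0,0,0]],[[0,-0.03,0.126],[0,0,0]]], "fingers": 1}}

```text
clock: 5.4
position: [0.5024, 0.1029, 0.1614]
eef_rot: [2.058, 2.37, 0.004]
contact_force: [0.0, 0.2, -0.4]
opening: 1.001
finger_force: 0.0
```

```bash
python3 - <<'E'
from h import *
o=status.get_obs(); print(o['clock'],o['position'],o['qd'].max())
g=grab('wrist'); pickle.dump(g,open('w2.pkl','wb')); save(g,'w2.png',(150,0,370,260),2.2); P=cloud(g)
b=((P[...,2]>.066)&(P[...,2]<.08)).astype(np.uint8)
n,l,s,c=cv2.connectedComponentsWithStats(b)
Q=P[l==1+np.argmax(s[1:,4])]; a=np.radians(8.1); e=np.array([[np.cos(a),np.sin(a)],[-np.sin(a),np.cos(a)]])
q=(Q[:,:2]*1000)@e.T; print(len(q),[np.round(np.percentile(q,k,axis=0),1) for k in(.3,50,99.7)])
yy=q[:,1]
for lo in np.arange(np.percentile(yy,.3),yy.max(),10):
    k=q[(yy>=lo)&(yy<lo+10)]; print(round(lo,1),np.round([k[:,0].min(),k[:,0].max()],1),len(k))
E
```

```text
5.4 [0.50239593 0.10293242 0.16143944] 0.04500608294214048
12753 [array([485.7,  28.3]), array([515.1,  98.1]), array([545. , 147.7])]
28.3 [489.7 539.6] 799
38.3 [489.9 539.2] 803
48.3 [489.5 539.6] 842
58.3 [489.8 539.4] 887
68.3 [489.5 539.7] 919
78.3 [489.6 539.7] 964
88.3 [484.8 545.5] 1164
98.3 [485.1 545.3] 1180
108.3 [485.5 545.6] 1268
118.3 [485.7 545. ] 1274
128.3 [485.4 544.9] 1300
138.3 [485.3 545.3] 1314
```

View pics/w2.png

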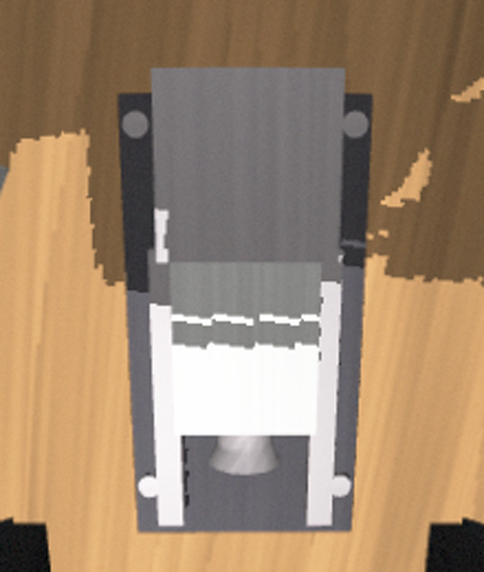

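The picture shows the insert's top, near (245,350), meeting the fixed half's edge at row 262 with no dark gap. The combined length is 119.4 mm (nominal 120), so it is closed. Next I look at the rod.

Converted, -443 mm / 1000 = -0.443, -440 mm / 1000 = -0.44, -0.213 rad / 6.2832 = -0.0339.

Call:
{"method": "play_rows", "body": {"steps": [[[0,-0.03,0],[0,0,0]],[[0.001,-0.085,0],[0,0,-0.0048]],[[0.002,-0.14,0],[0,0,-0.0095]],[[0.003,-0.195,0],[0,0,-0.0143]],[[0.004,-0.25,0],[0,0,-0.0191]],[[0.005,-0.305,0],[0,0,-0.0239]],[[0.006,-0.36,0],[0,0,-0.0286]],[[0.007,-0.41,0],[0,0,-0.0339]],[[0.008,-0.44,0],[0,0,-0.0339]],[[0.008,-0.443,0],[0,0,-0.0339]],[[0.008,-0.443,0],[0,0,-0.0339]]]}}

```text
clock: 6.82
position: [0.5091, -0.3373, 0.1586]
eef_rot: [-2.295, -2.142, -0.001]
contact_force: [-0.4, 0.8, -1.0]
opening: 1.003
finger_force: 0.0
```

```bash
cat > rod.py <<'E'
from h import *
import sys
o=status.get_obs(); print(o['clock'],o['position'],R.from_rotvec(o['eef_rot']).as_matrix().round(4).tolist())
g=grab('wrist'); pickle.dump(g,open(sys.argv[1]+'.pkl','wb')); save(g,sys.argv[1]+'.png'); P=cloud(g)
zlo,zhi=float(sys.argv[2]),float(sys.argv[3])
b=((P[...,2]>zlo)&(P[...,2]<zhi)).astype(np.uint8); b[int(sys.argv[4]):]=0
n,l,s,c=cv2.connectedComponentsWithStats(b)
for i in range(1,n):
    if s[i,4]>100:
        Q=P[l==i]; r=cv2.minAreaRect((Q[:,:2]*1000).astype(np.float32)); print(s[i],len(Q),np.round(r[0],1),np.round(r[1],1),round(r[2],2),np.percentile(Q[:,2],[5,50,95]).round(4))
E
python3 rod.py w3 .05 .08 384
```

```text
6.825 [ 0.50911502 -0.33733143  0.15858807] [[0.0692, 0.9976, -0.0012], [0.9976, -0.0692, 0.002], [0.0019, -0.0014, -1.0]]
[ 237    0   43  278 5108] 5108 [ 511.5 -308. ] [ 33.3 221.7] 0.42 [0.052  0.0581 0.0651]
[  426    28    86   182 11862] 11862 [ 693.2 -293.3] [131.  67.] 80.8 [0.0551 0.0745 0.0758]
[232  48  17  18 304] 304 [ 503.1 -235.4] [12.  11.9] 85.7 [0.0522 0.0536 0.0549]
[268  48  19  18 336] 336 [ 530.2 -237.3] [11.9 13.3] 86.26 [0.0519 0.0535 0.0549]
[236 254  11  14 144] 144 [ 489.6 -404.1] [11.5  8.9] 85.3 [0.0509 0.0534 0.0544]
[271 255  11  13 140] 140 [ 520.6 -406.5] [12.  9.] 86.58 [0.0512 0.0536 0.0545]
```

View pics/w3.png

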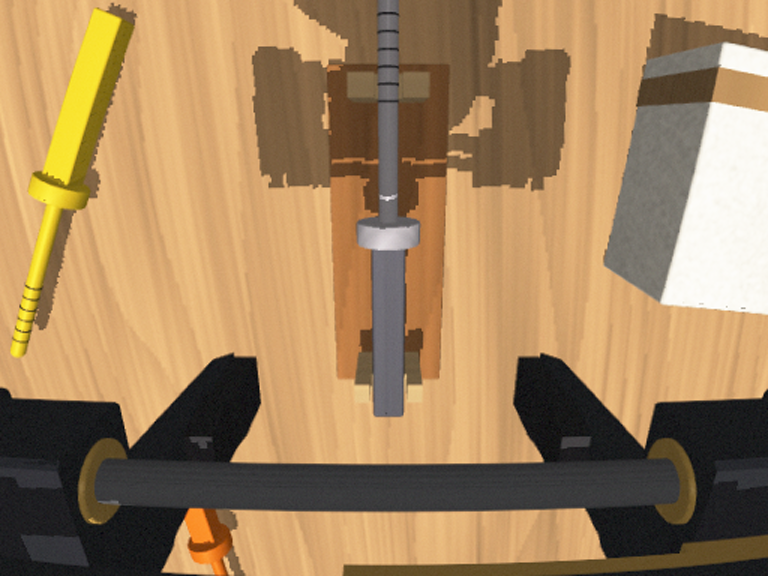

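```bash
python3 - <<'E'
from h import *
P=cloud(pickle.load(open('w3.pkl','rb')))
a=np.radians(-3.93); e=np.array([[np.cos(a),np.sin(a)],[-np.sin(a),np.cos(a)]]); o=np.array([511.9,-306.2])
Q=P.reshape(-1,3); Q=Q[np.isfinite(Q[:,2])]; q=np.c_[(Q[:,:2]*1000-o)@e.T,Q[:,2]*1000]
k=q[(abs(q[:,0])<25)&(q[:,1]>-130)&(q[:,1]<90)]
for lo in range(-124,80,8):
    s=k[(k[:,1]>=lo)&(k[:,1]<lo+8)&(k[:,2]>50.5)&(abs(k[:,0])<(18 if -20<lo<8 else 10))]
    if len(s)>5: print(lo,len(s),np.percentile(s[:,0],[1,50,99]).round(1),np.percentile(s[:,2],[50,99]).round(1))
c=k[k[:,2]>61.5]; print('collar y',np.percentile(c[:,1],[1,50,99]).round(1),np.median(c[:,0]))
h=k[(abs(k[:,2]-59)<1.3)&(abs(k[:,0])<9)&(k[:,1]<-20)]; print('handle y',np.percentile(h[:,1],[0.3,99.7]).round(1))
E
```

```text
-116 80 [-8.4 -0.5  8.4] [58.7 59.8]
-108 159 [-8.4  0.4  8.3] [58.6 60.2]
-100 161 [-8.3  0.4  8.3] [58.6 60.1]
-92 172 [-9.1 -0.5  8.2] [58.7 60.3]
-84 178 [-9.  -0.4  8.1] [58.9 59.9]
-76 182 [-8.9  0.4  8.9] [58.8 60.3]
-68 196 [-8.8 -0.   8.8] [58.7 59.8]
-60 193 [-8.7 -0.4  8.7] [58.7 60.1]
-52 198 [-8.6  0.4  8.6] [58.8 60.7]
-44 205 [-8.6  0.4  8.5] [58.6 60.1]
-36 207 [-8.5 -0.4  8.4] [58.8 60.4]
-28 209 [-8.4  0.4  8.3] [58.7 60.2]
-20 892 [-9.1  0.7  9.8] [248.7 250.9]
-12 4708 [-17.6   0.   17.6] [238.9 241. ]
-4 478 [-16.1  -0.4  16.2] [62.8 67.2]
4 124 [-4.9 -0.   4.3] [53.9 55.9]
12 127 [-5.1 -0.4  4.3] [53.9 55.6]
20 135 [-5.1 -0.4  4.2] [53.9 55.8]
28 139 [-5.  -0.4  4.2] [53.8 55.7]
36 140 [-5.  -0.4  4.1] [54.  55.5]
44 139 [-4.9 -0.4  4.1] [53.8 56.4]
52 142 [-4.9 -0.4  4.1] [53.7 56. ]
60 199 [-9.9  0.3  9.8] [53.8 55.9]
68 263 [-9.9  0.3  9.8] [53.7 55.6]
76 156 [-4.8 -0.4  4.7] [53.9 55.9]
collar y [-15.7  -7.9   0.7] 1.7859690117991338
handle y [-112.2  -20.3]
```

The picture shows the steel rod in its rest, collar at about (387,235) and handle from (387,250) to (387,410). The yellow look-alike is at (70,180), the orange one at (208,540) and the carton is on the right. I descend onto the handle.

Converted, -127 mm / 1000 = -0.127, -110 mm / 1000 = -0.11.

Call:
{"method": "play_rows", "body": {"steps": [[[0,-0.012,-0.04],[0,0,0]],[[0,-0.012,-0.08],[0,0,0]],[[0,-0.012,-0.11],[0,0,0]],[[0,-0.012,-0.127],[0,0,0]],[[0,-0.012,-0.127],[0,0,0]],[[0,-0.012,-0.127],[0,0,0]]]}}

```text
clock: 7.62
position: [0.5101, -0.3515, 0.034]
eef_rot: [2.297, 2.141, 0.001]
contact_force: [0.8, -0.9, 0.4]
opening: 0.999
finger_force: 0.0
```

Converted, -3 mm / 1000 = -0.003, -1 mm / 1000 = -0.001.

Call:
{"method": "play_rows", "body": {"steps": [[[-0.001,0,-0.003],[0,0,0]],[[-0.001,0,-0.003],[0,0,0]],[[-0.001,0,-0.003],[0,0,0]],[[-0.001,0,-0.003],[0,0,0]],[[-0.001,0,-0.003],[0,0,0]],[[-0.001,0,-0.003],[0,0,0]],[[-0.001,0,-0.003],[0,0,0]],[[-0.001,0,-0.003],[0,0,0]]], "fingers": 0, "squeeze": 45}}

```text
clock: 8.62
position: [0.5082, -0.3515, 0.0297]
eef_rot: [2.299, 2.141, 0.0]
contact_force: [0.3, -0.2, -0.7]
opening: 0.196
finger_force: 45.0
```

Converted, 249 mm / 1000 = 0.249, 140 mm / 1000 = 0.14, 0.2126 rad / 6.2832 = 0.0338.

Call:
{"method": "play_rows", "body": {"steps": [[[0,0,0.015],[0,0,0]],[[0,0,0.04],[0,0,0]],[[0,0,0.07],[0,0,0]],[[0.002,0.025,0.08],[0,0,0.0032]],[[0.006,0.06,0.08],[0,0,0.008]],[[0.01,0.1,0.08],[0,0,0.0127]],[[0.015,0.14,0.08],[0,0,0.0191]],[[0.019,0.18,0.08],[0,0,0.0255]],[[0.023,0.22,0.08],[0,0,0.0302]],[[0.026,0.24,0.08],[0,0,0.0338]],[[0.0265,0.249,0.08],[0,0,0.0338]],[[0.0265,0.249,0.08],[0,0,0.0338]]]}}

```text
clock: 10.12
position: [0.5343, -0.103, 0.1096]
eef_rot: [2.059, 2.373, -0.001]
contact_force: [-0.5, -1.0, -3.0]
opening: 0.196
finger_force: 45.0
```

```bash
cat > al.py <<'E'
from h import *
import sys
o=status.get_obs(); RR=R.from_rotvec(o['eef_rot']).as_matrix(); print(o['clock'],o['position'].round(4),RR.round(4).tolist(),o['contact_force'],o['opening'])
g=grab('wrist'); save(g,sys.argv[1]+'.png'); pickle.dump((g,o),open(sys.argv[1]+'.pkl','wb')); P=cloud(g)
a=np.radians(8.1); e=np.array([[np.cos(a),np.sin(a)],[-np.sin(a),np.cos(a)]])
Q=P.reshape(-1,3); Q=Q[np.isfinite(Q[:,2])]; q=np.c_[(Q[:,:2]*1000)@e.T,Q[:,2]*1000]
t=np.r_[e@(o['position'][:2]*1000),o['position'][2]*1000]; print('tcp\'',t.round(1))
k=q[(abs(q[:,0]-t[0])<25)&(q[:,2]<t[2]+45)&(q[:,1]>t[1]-5)]
for lo in range(int(t[1])+8,int(t[1])+180,8):
    s=k[(k[:,1]>=lo)&(k[:,1]<lo+8)&(k[:,2]>t[2]+14)]
    if len(s)>5: print(lo-t[1].round(1),len(s),np.percentile(s[:,0],[1,50,99]).round(1),np.percentile(s[:,2],[50,95,99]).round(1))
i=q[(q[:,2]>66)&(q[:,2]<73)&(q[:,1]>20)&(q[:,1]<80)]; 
if len(i): print('insert x,y0',np.percentile(i[:,0],[.5,50,99.5]).round(1),np.percentile(i[:,1],.3).round(1))
E
python3 al.py w4
```

```text
10.125 [ 0.5343 -0.103   0.1096] [[-0.1407, 0.9901, -0.0004], [0.9901, 0.1407, -0.0006], [-0.0005, -0.0005, -1.0]] [-0.51712502 -1.0180928  -2.95065569] 0.19598359487902117
tcp' [ 514.5 -177.3  109.6]
8.300000000000011 2052 [490.9 513.9 537.7] [138.6 152.2 154.1]
16.30000000000001 790 [505.4 513.9 522.9] [138.6 139.5 140. ]
24.30000000000001 838 [505.2 514.  522.7] [138.5 139.5 139.9]
32.30000000000001 954 [498.  513.8 529.8] [144.1 146.7 147.3]
40.30000000000001 2572 [498.3 514.  530. ] [142.3 146.5 147. ]
48.30000000000001 511 [509.2 514.  518.7] [133.7 135.1 135.5]
56.30000000000001 525 [509.3 514.  519. ] [133.7 135.2 135.8]
64.30000000000001 564 [509.4 514.  518.9] [133.7 134.9 135.4]
72.30000000000001 612 [509.1 514.  518.9] [133.6 135.1 135.6]
80.30000000000001 618 [509.2 514.  518.8] [133.6 135.  135.4]
88.30000000000001 659 [509.3 514.  519.1] [133.5 135.1 135.7]
96.30000000000001 683 [509.3 514.  519. ] [133.5 135.1 135.7]
104.30000000000001 456 [509.4 514.4 519.1] [133.6 135.  135.4]
```

View pics/w4.png

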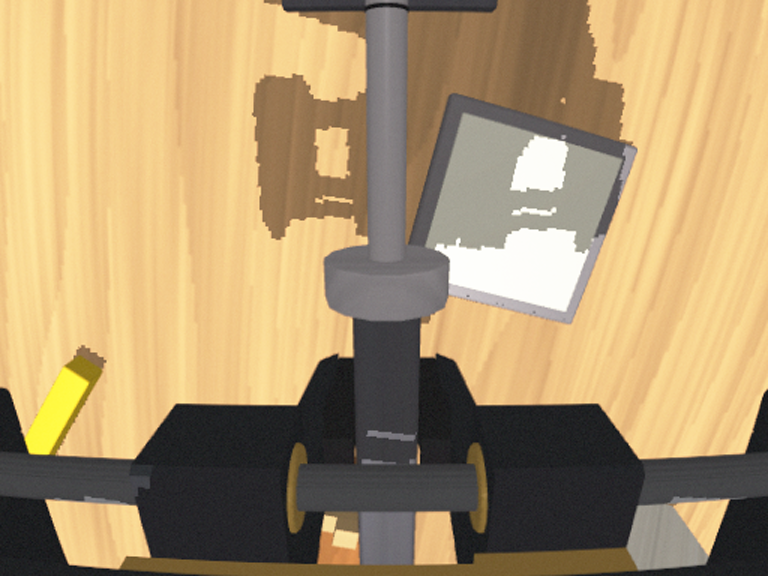

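The picture shows the rod straight in the grip, collar at (387,285), with the pad to its right at (520,210). Measured: the rod is level and parallel to the nest, 0.6 mm off the bore line in x, with its axis 20.5 mm above the TCP. I descend.

Converted, -80 mm / 1000 = -0.08, -75 mm / 1000 = -0.075.

Call:
{"method": "play_rows", "body": {"steps": [[[0.0006,0,-0.03],[0,0,0]],[[0.0006,0,-0.06],[0,0,0]],[[0.0006,0,-0.075],[0,0,0]],[[0.0006,0,-0.08],[0,0,0]],[[0.0006,0,-0.08],[0,0,0]],[[0.0006,0,-0.08],[0,0,0]]]}}

```text
clock: 10.92
position: [0.5359, -0.1027, 0.0306]
eef_rot: [2.058, 2.372, 0.001]
contact_force: [0.1, 0.1, -2.8]
opening: 0.198
finger_force: 45.0
```

```bash
python3 al.py w5 | grep -v '^[0-9.]* [0-9]* \[49'
```

```text
10.925 [ 0.5359 -0.1027  0.0306] [[-0.141, 0.99, 0.0015], [0.99, 0.141, -0.0003], [-0.0005, 0.0015, -1.0]] [ 0.14928783  0.0858404  -2.81587408] 0.19819828580866655
tcp' [ 516.1 -177.2   30.6]
16.19999999999999 798 [506.9 515.5 524.4] [59.5 60.5 60.9]
24.19999999999999 821 [506.7 515.5 524.2] [59.5 60.5 60.9]
48.19999999999999 505 [510.7 515.5 520.2] [54.7 56.2 56.7]
56.19999999999999 531 [510.8 515.5 520.5] [54.6 56.1 56.5]
64.19999999999999 564 [510.9 515.5 520.5] [54.7 56.  56.5]
72.19999999999999 587 [510.6 515.5 520.4] [54.6 56.1 56.5]
80.19999999999999 633 [510.7 515.5 520.3] [54.6 56.  56.4]
88.19999999999999 656 [510.8 515.5 520.6] [54.6 56.  56.6]
96.19999999999999 680 [510.5 515.5 520.5] [54.5 56.  56.7]
104.19999999999999 469 [510.9 515.5 520.6] [54.4 55.9 56.4]
```

Converted, 60 mm / 1000 = 0.06, -1.2 mm / 1000 = -0.0012.

Call:
{"method": "play_rows", "body": {"steps": [[[-0.0009,0,-0.0012],[0,0,0]],[[-0.0023,0.01,-0.0012],[0,0,0]],[[-0.0037,0.02,-0.0012],[0,0,0]],[[-0.0051,0.03,-0.0012],[0,0,0]],[[-0.0065,0.04,-0.0012],[0,0,0]],[[-0.008,0.05,-0.0012],[0,0,0]],[[-0.0094,0.06,-0.0012],[0,0,0]],[[-0.0094,0.06,-0.0012],[0,0,0]]]}}

```text
clock: 11.98
position: [0.5257, -0.0413, 0.0286]
eef_rot: [-2.057, -2.375, -0.001]
contact_force: [-0.4, -0.6, -2.4]
opening: 0.196
finger_force: 45.0
```

```bash
python3 al.py w6 | grep -v '^[0-9.]* [0-9]* \[49'
```

```text
11.975 [ 0.5257 -0.0413  0.0286] [[-0.1428, 0.9897, -0.0], [0.9897, 0.1428, 0.0004], [0.0004, 0.0, -1.0]] [-0.36107936 -0.59244158 -2.37783161] 0.1959721039864157
tcp' [ 514.6 -114.9   28.6]
16.900000000000006 789 [505.4 514.  522.9] [57.5 58.5 58.9]
24.900000000000006 829 [505.3 514.  522.7] [57.5 58.5 58.7]
48.900000000000006 508 [509.2 514.  518.7] [52.7 54.1 54.6]
56.900000000000006 534 [509.3 514.  519. ] [52.7 54.1 54.4]
64.9 568 [509.1 514.  518.9] [52.6 54.1 54.6]
72.9 613 [509.1 513.9 518.8] [52.6 54.  54.6]
80.9 617 [509.2 513.9 518.7] [52.7 54.1 54.5]
88.9 655 [509.2 513.9 519. ] [52.6 54.  54.6]
96.9 692 [508.9 513.9 518.9] [52.7 54.1 54.6]
104.9 400 [509.3 514.2 519.1] [52.6 54.2 54.8]
```

Converted, 78 mm / 1000 = 0.078, 76 mm / 1000 = 0.076.

Call:
{"method": "play_rows", "body": {"steps": [[[-0.0012,0.012,0.0004],[0,0,0]],[[-0.0029,0.024,0.0004],[0,0,0]],[[-0.0046,0.036,0.0004],[0,0,0]],[[-0.0063,0.048,0.0004],[0,0,0]],[[-0.008,0.06,0.0004],[0,0,0]],[[-0.0092,0.068,0.0004],[0,0,0]],[[-0.0096,0.071,0.0004],[0,0,0]],[[-0.01,0.074,0.0004],[0,0,0]],[[-0.0103,0.076,0.0004],[0,0,0]],[[-0.0106,0.078,0.0004],[0,0,0]],[[-0.0106,0.078,0.0004],[0,0,0]]]}}

```text
clock: 13.4
position: [0.5152, 0.0354, 0.0289]
eef_rot: [2.059, 2.373, -0.0]
contact_force: [-0.3, -0.3, -2.7]
opening: 0.198
finger_force: 45.0
```

Nothing has touched yet, so I push on slowly until it does.

Converted, 3.5 mm / 1000 = 0.0035, 3 mm / 1000 = 0.003.

Call:
{"method": "play_rows", "body": {"steps": [[[-0.0001,0.001,0],[0,0,0]],[[-0.0003,0.002,0],[0,0,0]],[[-0.0004,0.003,0],[0,0,0]],[[-0.0005,0.0035,0],[0,0,0]],[[-0.0005,0.0035,0],[0,0,0]]]}}

```text
clock: 14.02
position: [0.515, 0.0355, 0.0288]
eef_rot: [2.06, 2.368, -0.005]
contact_force: [1.7, -9.5, -2.6]
opening: 0.195
finger_force: 45.0
```

Converted, 1.5 mm / 1000 = 0.0015, -0.2 mm / 1000 = -0.0002.

Call:
{"method": "play_rows", "body": {"steps": [[[-0.0002,0.0015,0],[0,0,0]],[[-0.0002,0.0015,0],[0,0,0]],[[-0.0002,0.0015,0],[0,0,0]]]}}

```text
clock: 14.4
position: [0.5149, 0.0356, 0.0288]
eef_rot: [2.061, 2.366, -0.007]
contact_force: [2.9, -13.0, -3.5]
opening: 0.197
finger_force: 45.0
```

```bash
python3 al.py w7 | grep -v '^[0-9.]* [0-9]* \[49'; python3 - <<'E'
import cv2; a=cv2.imread('pics/w7.png'); cv2.imwrite('pics/w7c.png',a[0:400,200:580])
E
```

```text
14.4 [0.5149 0.0356 0.0288] [[-0.1372, 0.9905, -0.0003], [0.9905, 0.1372, -0.0055], [-0.0054, -0.001, -1.0]] [  2.94944661 -13.02596653  -3.5113778 ] 0.19672629707373374
tcp' [514.8 -37.3  28.8]
16.299999999999997 776 [505.5 514.4 523.3] [57.8 58.7 59. ]
24.299999999999997 832 [505.7 514.4 523.1] [57.8 58.7 59.1]
48.3 1508 [502.3 514.7 527.2] [59.8 63.  63.8]
56.3 1119 [504.7 514.6 524.9] [58.8 60.5 60.9]
insert x,y0 [489.9 514.6 539.3] 28.4
```

View pics/w7c.png

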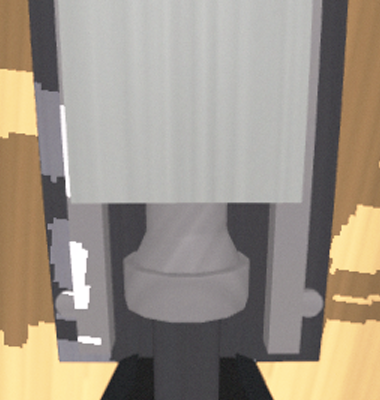

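The picture shows the collar at (187,285) seated against the flared mouth at (187,255). The insert is still closed and the push was 13 N. I draw the rod straight out.

Converted, -150 mm / 1000 = -0.15, -135 mm / 1000 = -0.135.

Call:
{"method": "play_rows", "body": {"steps": [[[0.0007,-0.005,0],[0,0,0]],[[0.0014,-0.01,0],[0,0,0]],[[0.0028,-0.02,0],[0,0,0]],[[0.0043,-0.03,0],[0,0,0]],[[0.0064,-0.045,0],[0,0,0]],[[0.0085,-0.06,0],[0,0,0]],[[0.0107,-0.075,0],[0,0,0]],[[0.0128,-0.09,0],[0,0,0]],[[0.0149,-0.105,0],[0,0,0]],[[0.0171,-0.12,0],[0,0,0]],[[0.0192,-0.135,0],[0,0,0]],[[0.0214,-0.15,0],[0,0,0]]]}}

```text
clock: 15.95
position: [0.536, -0.1105, 0.0289]
eef_rot: [2.059, 2.373, 0.0]
contact_force: [-0.8, -0.3, -3.2]
opening: 0.194
finger_force: 45.0
```

Call:
{"method": "play_rows", "body": {"steps": [[[0.0014,-0.01,0],[0,0,0]],[[0.0014,-0.01,0],[0,0,0]],[[0.0014,-0.01,0],[0,0,0]]]}}

```text
clock: 16.32
position: [0.5372, -0.1187, 0.0289]
eef_rot: [-2.057, -2.374, -0.001]
contact_force: [0.2, -0.3, -3.0]
opening: 0.193
finger_force: 45.0
```

```bash
cat > pad.py <<'E'
from h import *
o=status.get_obs(); print(o['clock'],o['position'].round(4),o['contact_force'].round(1))
for n in('top','side','wrist'):
    g=grab(n); P=cloud(g); pickle.dump((g,o),open('f_'+n+'.pkl','wb'))
    z=P[...,2]; m=(g['im'].min(-1)>140)&(abs(z-.012)<.006)&(np.hypot(P[...,0]-.597,P[...,1]+.047)<.085)
    Q=P[m]
    if len(Q)<50: print(n,len(Q)); continue
    m2=(abs(z-.012)<.004)&(np.hypot(P[...,0]-.597,P[...,1]+.047)<.085)
    for q in(Q,P[m2]):
        r=cv2.minAreaRect((q[:,:2]*1000).astype(np.float32)); print(n,len(q),np.round(r[0],1),np.round(r[1],1),round(r[2],1))
    b=((z>.063)&(z<.078)&(P[...,1]>.06)&(P[...,1]<.23)&(abs(P[...,0]-.5)<.06))
    if b.sum()>50: r=cv2.minAreaRect((P[b][:,:2]*1000).astype(np.float32)); print(' tops',np.round(r[0],1),np.round(r[1],1),round(r[2],1))
P=np.load('topP.npy'); z=P[...,2]; m2=(abs(z-.012)<.004)&(np.hypot(P[...,0]-.597,P[...,1]+.047)<.085)
r=cv2.minAreaRect((P[m2][:,:2]*1000).astype(np.float32)); print('top0',r)
E
python3 pad.py
```

```text
16.325 [ 0.5372 -0.1187  0.0289] [ 0.2 -0.3 -3. ]
top 24
side 74 [614.9 -53.6] [84.1 33.5] 55.5
side 609 [594.5 -52. ] [104.1  99.8] 83.6
 tops [498.7 154.1] [ 61.5 140.3] 7.9
wrist 26996 [598.9 -57.7] [99.2 92.7] 83.8
wrist 33055 [594.9 -56.9] [ 99.9 100.3] 83.9
top0 ((604.6063842773438, -35.716156005859375), (134.34324645996094, 155.1770477294922), 81.33675384521484)
```

The wrist view measures the pad at 99.9 × 100.3 mm, so its centre is good: (594.9, −56.9). I raise the rod and carry its tip there.

Converted, -98 mm / 1000 = -0.098, -95 mm / 1000 = -0.095.

Call:
{"method": "play_rows", "body": {"steps": [[[0,-0.005,0.02],[0,0,0]],[[0,-0.01,0.045],[0,0,0]],[[0.01,-0.02,0.063],[0,0,0]],[[0.025,-0.035,0.063],[0,0,0]],[[0.04,-0.052,0.063],[0,0,0]],[[0.055,-0.07,0.063],[0,0,0]],[[0.07,-0.086,0.063],[0,0,0]],[[0.078,-0.095,0.063],[0,0,0]],[[0.0805,-0.098,0.063],[0,0,0]],[[0.0805,-0.098,0.063],[0,0,0]],[[0.0805,-0.098,0.063],[0,0,0]],[[0.0805,-0.098,0.063],[0,0,0]]]}}

```text
clock: 17.98
position: [0.6175, -0.217, 0.092]
eef_rot: [-2.058, -2.374, 0.0]
contact_force: [0.2, 0.2, -2.8]
opening: 0.198
finger_force: 45.0
```

```bash
python3 - <<'E'
from h import *
o=status.get_obs(); RR=R.from_rotvec(o['eef_rot']).as_matrix(); print(o['clock'],o['position'],'tip',o['position']+RR[:,0]*.1615-RR[:,2]*.0205,abs(o['qd']).max())
g=grab('top'); save(g,'fin.png'); P=cloud(g)
b=(P[...,2]>.06)&(P[...,2]<.08)&(P[...,1]>.05)&(P[...,1]<.24)&(abs(P[...,0]-.5)<.06)
r=cv2.minAreaRect((P[b][:,:2]*1000).astype(np.float32)); print(r)
g=grab('side'); P=cloud(g)
m=(P[...,2]>.1)&(P[...,2]<.125)&(np.hypot(P[...,0]-.595,P[...,1]+.057)<.06); q=P[m]; print(len(q)); 
if len(q): print('tip y',np.percentile(q[:,1],98),'at',q[q[:,1]>np.percentile(q[:,1],90)].mean(0))
P0=np.load('sideP.npy')
b=lambda P:P[(P[...,2]>.06)&(P[...,2]<.08)&(P[...,1]>.05)&(P[...,1]<.24)&(abs(P[...,0]-.5)<.06)][:,:2]
for p in(P0,P):
    r=cv2.minAreaRect((b(p)*1000).astype(np.float32)); print(np.round(r[0],1),np.round(r[1],1))
E
```

```text
17.975 [ 0.61750629 -0.21696311  0.09195014] tip [ 0.59460999 -0.05709802  0.11247846] 0.004562701224917807
((500.0447692871094, 154.4578399658203), (60.76371383666992, 138.91488647460938), 8.227558135986328)
48
tip y -0.053903903428071845 at [ 0.59270899 -0.05475977  0.11433886]
[499.7 144. ] [ 60.3 162.4]
[498.9 153.9] [ 60.5 141.2]
```

View pics/fin.png

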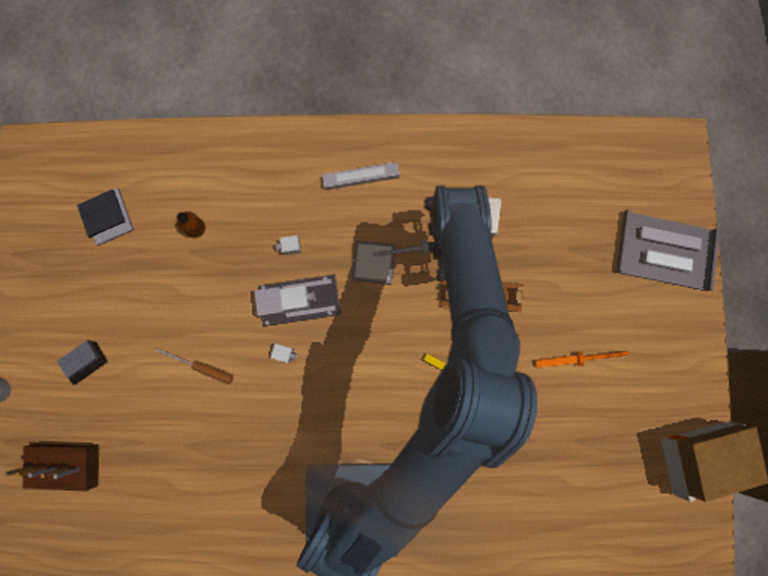

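The picture shows the tip over the pad at (373,255), the insert closed against the fixed half at (295,300), and the bystanders I can see unmoved. The side view's insert-plus-fixed length shrank by 21.2 mm, which matches the original gap. I hand the job in.

```bash
python3 -c "
from rig import ticket
print(ticket.close_job())"
```

```text
the job is handed in; nothing more can be done
None
```

I handed the job in at about 18 s with every step done; no verdict came back. The insert is closed flush, and the rod went in until its collar stopped on the tube mouth and was drawn right out. It is held level, tip within about 3 mm of the pad's middle and about 100 mm above it.

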